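# Free the lid of a culture jar from its swing bolt

## Task

Get the steel culture jar ready for opening: loosen the wing nut until it clears the raised lip of the lid's slotted lug, then swing the bolt out of the slot and all the way down on its hinge, and let go of it. Feel your way and never force the bolt or nut against the lid. Leave the lid seated on the jar and the other things on the bench where they are.

Things in the scene. Friction and masses are not known exactly. Their poses are not given: they have to be found in the camera images.
- jar: Steel jar 110 mm across on a 150 x 150 x 10 mm plate fixed to the bench. Origin: on the bench, under its centre; z up. Its -y side carries the swing bolt, its +y side two ears with a bar (top 123 mm up) over the lid's tongue. The lid lies on a springy rubber seal, 103 mm up when free, that the nut presses down by up to 2.8 mm (about 4 N per mm).
- lid: Loose steel lid, disc 124 x 12 mm, 0.6 kg. Origin: centre of its underside, axes as the jar's. At -y a lug of two prongs reaches y = -94 mm, slot 13 mm wide, open at -y. The nut clamps on the prongs, level with the lid's top, behind a lip 3.5 mm high on their last 4.5 mm: to pass it must rise 5 to 8 mm, by how tight it was. Two plugs 6 mm high on top.
- bolt_hinge (a point): Hinge pin of the swing bolt: jar x 0, y -76, z 36 mm. It lies along the jar's x; axes as the jar's. The 8 mm bolt stands up from here along z through the slot, its end 128 mm from the pin. The wing nut on it is not measured: underside 76 to 79 mm from the pin at the start, wings pointing any way. Turned anticlockwise from above it rises 12 mm a turn; it cannot come off.
- bolt (a joint): Swing of the bolt: 0 upright in the slot (clamped, some 0.03 rad of play), grows as it tips out to the jar's -y, stop at 1.5 rad (about level). Stiff hinge (0.22 N m): it stays where left. Wing nut: foot disc 22 mm across, hub 16 mm across up to 14 mm above the underside, two flat upright wings from 10 to 30 mm above it, 10 mm thick, 48 mm tip to tip; turns at 0.1 to 0.2 N m.
- dishes: Stack of four lidded culture dishes, 90 mm across, 60 mm high; origin under its centre. Bystander.
- dish: Single culture dish, 90 mm across, 14 mm high; origin under its centre. Bystander.
- medium: Pink medium bottle, 72 mm across, 150 mm high; origin under its centre. Bystander.
- rack: Blue tube rack, 130 x 90 x 30 mm, with tubes to 45 mm; origin under its centre. Bystander.
- vial: Glass vial with white cap, 24 mm across, 58 mm high; origin under its centre. Bystander.
- beaker: Small glass beaker, 68 mm across, 70 mm high; origin under its centre. Bystander.
- forceps: Steel forceps, 120 mm long, lying flat; origin under the middle. Bystander.

How it is judged (in metres and radians):
At the end, for the whole second after the job is handed in: The bolt is out of the slot and swung down past 1.3 rad (its stop is at 1.5); the lid still lies on the jar's seal, within 6 mm sideways, 3.5 mm in height and 0.06 rad of level (value of joint bolt above 1.3 rad and z of lid in the frame of jar between 0.0995 and 0.1065 m and horizontal distance between lid and jar below 0.006 m and angle between lid's own z axis and vertical below 0.06 rad); the robot touches nothing.
It fails at once if the bolt or its nut is forced against the lid (over 20 N) (contact force between bolt and lid above 20 N).
It fails at once if the lid is tipped by more than 0.1 rad (angle between lid's own z axis and vertical above 0.1 rad).
It fails at once if a bystander is moved by more than 30 mm (distance of any of dishes, dish, medium, rack, vial, beaker, forceps from where it was at the start of the episode above 0.03 m).
It also fails if it takes over 72 s, if anything falls off the work surface, if the arm or the gripper's body presses on something with over 40 N, if the wrist force passes 120 N, or if a joint passes its speed limit or range.

## Robot

A 6-joint arm with a two-finger parallel gripper is mounted at the origin on the work surface. World frame = base frame: x ahead of the robot, y to its left, z up, the work surface at z = 0. Lengths are in m, angles in degrees, forces in N, time in s.
With the tool pointing down it reaches from about 0.25 to 0.725 m from the base axis. Payload 9.7 kg.
Tool frame: the origin (TCP) lies between the finger pads; the fingertips stand 25 mm ahead of it and the grasp point (between the pads) lies 6 mm ahead of it; z points along the fingers, y is the line along which they close (so a half turn about z gives the same grasp; the last joint's range is limited). The gripper opens to 85 mm and grips with 20 to 120 N. Pads are 22 mm wide; open, the fingers measure 114 mm over their backs; the gripper's body (76 mm by 85 mm) begins 54 mm behind the grasp point. The pads swing forward as they close: fully open they stand 13 mm farther back than shut.
Start: joints at [-67.151, 4.979, 10.078, 95.1, 0, 90], TCP at [0.214, -0.507, 0.256] pointing down, gripper open.
Joint ranges: [-179.16, 179.16], [-48.56, 103.87], [-65.8, 70.77], [-126.05, 130.52], [-82.76, 87.17], [-180, 180]. Speed limits (degrees/s): [127.2, 127.2, 147.25, 180, 180, 180].

## Interface

Orientations are given as [roll, pitch, yaw] about the fixed x, y, z axes, in that order (R = Rz(yaw) Ry(pitch) Rx(roll)).
In Python, from workcell import bot gives the robot as it stands.
- The arm moves only by the shell command python3 drive.py [FORCE], which reads ROWS from standard input. ROWS is a JSON list that holds a single list of rows (three levels of brackets), with 1 to 5 rows, each of 5 numbers: dx, dy, dz in units of 5 mm, then a turn about the tool's z in units of 4 degrees, then the finger opening in m; each row is the pose to reach, as a shift and turn from the pose commanded when the command began, along the tool's axes at that moment; what a row does not reach only later rows make up. A row lasts 1/12 s, in which the tool goes at most 0.0417 m and 7.16 degrees, less where a joint would pass 70% of its speed; a pose out of reach is approached as far as the arm can. The fingers move at their own pace and stop on an object; FORCE is the grip in N (left out, the last holds). Time passes only in rows, so rows that do not move let the fingers close. It prints the time, the measured TCP pose, the force, the opening and the grip force at its end. Input that does not fit is refused with a message, and nothing moves.
- bot.get_obs(): the state, without advancing time (a new reading comes with each control period).
- bot.camera(name): name is "side" or "top" or "wrist"; returns the picture (384x512x3 uint8, blue, green, red); there is no depth.
- bot.camera_info(name): a dict with "mtx" (3x3 intrinsics, pixels), "extrinsics" (4x4, takes a point from camera to world coordinates). Camera axes: x right, y down, z forward; pixel columns grow to the right and rows downward; lengths in m; the calibration is good to about 2 mm. A picture is of the moment at which its call begins: read the wrist's pose just before it. camera_info takes no time and is no camera call; for the wrist camera it gives the pose at the moment of the call.
- bot.job_done(): hands the job in; it is judged then, once.
The state is a dict: "time": time; "q": joint angles; "qd": joint speeds; "joint_efforts": joint torques, N m; "ee_pos": TCP position; "tcp_rot": TCP orientation; "wrist_force": force on the tool from outside, world axes, zero at the start; "torque": the same for the moment, N m; "opening": finger opening in m; "grasp_force": force on a finger pad.
Only numpy, scipy, OpenCV 4.12 (cv2) and the standard library are available. Lean on these libraries where they do the work, as an engineer would, in place of code of your own. Each camera call takes 0.05 s, during which the arm holds its last target. There are 200 camera calls.

## Working session

There is one attempt and no reset: what is moved stays moved. The work goes in short steps, Python scripts to look and compute and a shell command to move; the robot and the scene stay as the last step left them, time stands still between calls to the robot, and variables do not carry over. Pictures are saved under pics/ and viewed, at most 10 in all, crops included, and the job is handed in when it is done.

```bash
ls; mkdir -p pics; python3 - <<'E'
from workcell import bot
import cv2
for n in("top","side"):
    cv2.imwrite(f"pics/{n}0.png",bot.camera(n)); i=bot.camera_info(n); print(n,i["mtx"].round(1).tolist(),i["extrinsics"].round(4).tolist())
o=bot.get_obs();print({k:o[k] for k in("time","ee_pos","tcp_rot","opening")})
E
```

```text
drive.py
pics
workcell.py
top [[420.3, 0.0, 254.6], [0.0, 420.3, 189.0], [0.0, 0.0, 1.0]] [[-0.0075, -0.994, 0.1091, 0.4457], [-1.0, 0.008, 0.0036, 0.0006], [-0.0045, -0.109, -0.994, 1.2184], [0.0, 0.0, 0.0, 1.0]]
side [[469.8, 0.0, 253.7], [0.0, 469.8, 195.2], [0.0, 0.0, 1.0]] [[-0.8688, -0.3639, 0.3359, 0.0913], [-0.4949, 0.6629, -0.5618, 0.8193], [-0.0183, -0.6543, -0.756, 1.1918], [0.0, 0.0, 0.0, 1.0]]
{'time': 0.1, 'ee_pos': array([ 0.21350738, -0.50669444,  0.25564741]), 'tcp_rot': array([-1.79933167e+02,  7.53337508e-04,  2.28474148e+01]), 'opening': 0.08543998437781565}
```

View pics/top0.png

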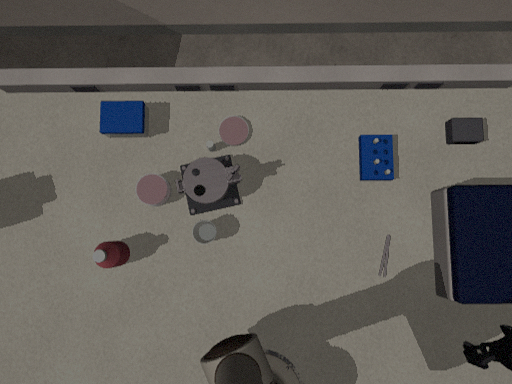

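View pics/side0.png

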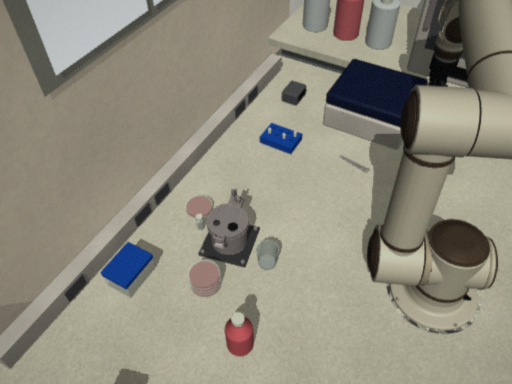

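The jar shows at top (208,182) and side (228,232). The bolt and nut are at top (235,174) and side (237,198), on the robot's right. I'll enlarge both views.

```bash
python3 - <<'E'
import cv2,numpy as np
a=cv2.imread("pics/top0.png")[145:220,165:260];b=cv2.imread("pics/side0.png")[180:270,190:285]
a=cv2.resize(a,None,fx=8,fy=8,interpolation=cv2.INTER_CUBIC);b=cv2.resize(b,None,fx=6,fy=6,interpolation=cv2.INTER_CUBIC)
g=lambda i:np.clip(i*1.8,0,255).astype('uint8')
cv2.imwrite("pics/topc.png",g(a));cv2.imwrite("pics/sidec.png",g(b))
E
```

```text
(no output)
```

View pics/topc.png

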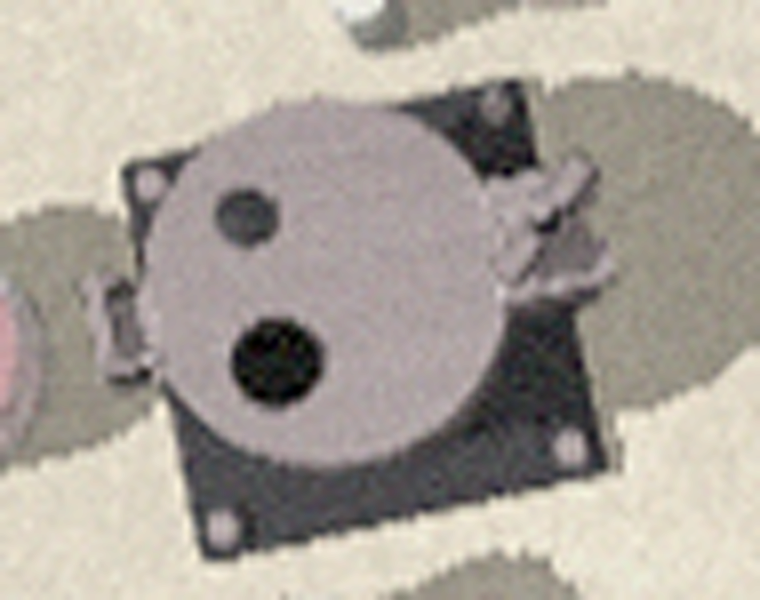

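View pics/sidec.png

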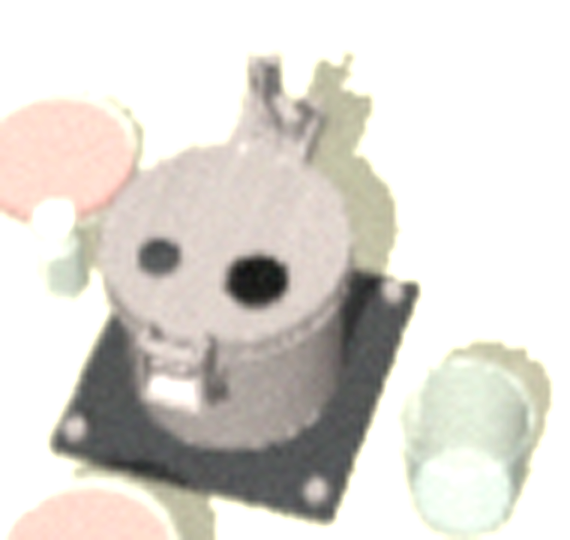

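```bash
cat > h.py <<'E'
from workcell import bot
import numpy as np, cv2
def ray(n,u,v,info=None):
    i=info or bot.camera_info(n);T=np.array(i["extrinsics"]);d=T[:3,:3]@np.linalg.solve(np.array(i["mtx"]),[u,v,1]);return T[:3,3],d
def atz(n,u,v,z,info=None):
    o,d=ray(n,u,v,info);return o+d*(z-o[2])/d[2]
def tri(*rs):
    A=np.zeros((3,3));b=np.zeros(3)
    for o,d in rs:
        d=d/np.linalg.norm(d);P=np.eye(3)-np.outer(d,d);A+=P;b+=P@o
    x=np.linalg.solve(A,b);return x,[np.linalg.norm(np.cross(x-o,d/np.linalg.norm(d))) for o,d in rs]
def proj(n,p,info=None):
    i=info or bot.camera_info(n);T=np.linalg.inv(np.array(i["extrinsics"]));c=np.array(i["mtx"])@(T[:3,:3]@p+T[:3,3]);return c[:2]/c[2]
E
python3 - <<'E'
from h import *
tp=lambda u,v:(165+(u-3.5)/8,145+(v-3.5)/8)
sd=lambda u,v:(190+(u-2.5)/6,180+(v-2.5)/6)
S=[(150,183),(497,107),(572,445),(222,528)]
P=np.array([atz("top",*tp(*s),.012) for s in S]);print(P.round(4).tolist(),P.mean(0))
# -y dir = from left to right
d=(P[1]+P[2]-P[0]-P[3]);print("yaw from -y dir",np.degrees(np.arctan2(d[1],d[0]))+90)
d=P[0]+P[1]-P[2]-P[3];print("yaw from x?",np.degrees(np.arctan2(d[1],d[0])))
for a,b in(((150,183),(75,428)),((222,528),(317,490)),((497+75,445),(393,290))):
    print(tri(ray("top",*tp(*a)),ray("side",*sd(*b))))
for a,b in(((247,217),(159,256)),((277,362),(257,279))):
    print("plug",tri(ray("top",*tp(*a)),ray("side",*sd(*b))))
print("lid c",atz("top",*tp(325,283),.113))
E
```

```text
[[0.6427, 0.2116, 0.012], [0.6697, 0.0855, 0.012], [0.546, 0.0585, 0.012], [0.5171, 0.1843, 0.012]] [0.59388088 0.13498904 0.012     ]
yaw from -y dir 12.501663295923649
yaw from x? 12.274154008817884
(array([0.64223144, 0.21131748, 0.01249567]), [np.float64(0.0004268523936250856), np.float64(0.0004268523936251833)])
(array([0.51676397, 0.1840772 , 0.01275955]), [np.float64(0.0003468802749954962), np.float64(0.00034688027499548774)])
(array([0.54541314, 0.05826706, 0.01163726]), [np.float64(0.0007061434631478781), np.float64(0.0007061434631477924)])
plug (array([0.61417702, 0.1612489 , 0.11467339]), [np.float64(8.26359508195024e-05), np.float64(8.263595081936612e-05)])
plug (array([0.56540365, 0.15076538, 0.11538275]), [np.float64(0.0003063669920254688), np.float64(0.0003063669920255514)])
lid c [0.59217318 0.13546885 0.113     ]
```

```bash
python3 - <<'E'
from h import *
from scipy.spatial.transform import Rotation as R
o=bot.get_obs();Rt=R.from_euler('xyz',o["tcp_rot"],degrees=True).as_matrix()
T=bot.camera_info("wrist")["extrinsics"];print((Rt.T@(T[:3,3]-o["ee_pos"])).round(3),(Rt.T@T[:3,:3]).round(3).tolist(),bot.camera_info("wrist")["mtx"])
t=np.array([.61,.061,.29])-o["ee_pos"];print(Rt.T@t,o["q"])
E
```

```text
[ 0.078  0.    -0.118] [[0.001, -0.952, -0.306], [1.0, 0.001, -0.0], [0.0, -0.306, 0.952]] [[270.95873494   0.         255.39268368]
 [  0.         270.95873494 193.08868654]
 [  0.           0.           1.        ]]
[ 0.58580766 -0.36924469 -0.03392961] [-6.71503985e+01  5.00843918e+00  1.00387916e+01  9.50971857e+01
 -7.50786343e-04  9.00021875e+01]
```
Camera is at tool +x 78 mm, 118 mm above TCP, tilted toward -x (looks back at TCP). Good view.

Careful with the scale: shifts go in units of 5 mm and turns go in units of 4 degrees. That gives: 0.293 m is 58.6, -0.185 m is -37.

```bash
echo '[[[58.6,-37,-3.4,0,0.085],[58.6,-37,-3.4,0,0.085],[58.6,-37,-3.4,0,0.085],[58.6,-37,-3.4,0,0.085],[58.6,-37,-3.4,0,0.085]]]' | python3 drive.py; echo '[[[40,-25.2,-2,0,0.085],[40,-25.2,-2,0,0.085],[40,-25.2,-2,0,0.085],[40,-25.2,-2,0,0.085],[40,-25.2,-2,0,0.085]]]' | python3 drive.py
python3 - <<'E'
from h import *
from scipy.spatial.transform import Rotation as R
o=bot.get_obs();Rt=R.from_euler('xyz',o["tcp_rot"],degrees=True).as_matrix()
print(Rt.T@(np.array([.61,.061,.29])-o["ee_pos"]),o["q"])
E
```

```text
time: 0.52
ee_pos: [0.333, -0.3344, 0.2663]
tcp_rot: [-180.0, 0.0, 22.8]
wrist_force: [0.1, -0.5, -0.1]
opening: 0.0845
grasp_force: 0.0
time: 0.93
ee_pos: [0.4524, -0.1635, 0.2753]
tcp_rot: [-180.0, 0.0, 22.8]
wrist_force: [1.0, -0.8, 0.3]
opening: 0.0852
grasp_force: 0.0
[ 0.23241038 -0.14570027 -0.01474644] [-1.98701675e+01 -3.98485777e+00  3.17530173e+00  9.71636464e+01
 -2.14062532e-03  1.37282649e+02]
```

To row units: 0.232 m is 46.4, -0.146 m is -29.2.

```bash
echo '[[[46.4,-29.2,2,0,0.085],[46.4,-29.2,2,0,0.085],[46.4,-29.2,2,0,0.085],[46.4,-29.2,2,0,0.085],[46.4,-29.2,2,0,0.085]]]' | python3 drive.py;echo '[[[13,-8.2,0,0,0.085],[13,-8.2,0,0,0.085],[13,-8.2,0,0,0.085],[13,-8.2,0,0,0.085]]]' | python3 drive.py
python3 - <<'E'
from h import *
import pickle
o=bot.get_obs();i=bot.camera_info("wrist");im=bot.camera("wrist");pickle.dump(i,open("w1.pkl","wb"));cv2.imwrite("pics/w1.png",im)
print(o["ee_pos"],o["q"],proj("wrist",np.array([.610,.0608,.164]),i),proj("wrist",np.array([.610,.0608,.115]),i))
E
```

```text
time: 1.35
ee_pos: [0.5718, 0.0072, 0.2673]
tcp_rot: [-180.0, 0.0, 22.9]
wrist_force: [0.9, -1.0, 0.4]
opening: 0.0851
grasp_force: 0.0
time: 1.68
ee_pos: [0.6155, 0.0698, 0.2659]
tcp_rot: [-180.0, 0.2, 23.0]
wrist_force: [-0.4, -0.0, -0.2]
opening: 0.0854
grasp_force: 0.0
[0.61547878 0.06976258 0.26594132] [ 6.46742610e+00  1.53513294e+01  2.30335730e+01  9.78401129e+01
 -1.73736643e-03  1.63461383e+02] [261.96113817 210.01393762] [260.92524383 192.7394608 ]
```

View pics/w1.png

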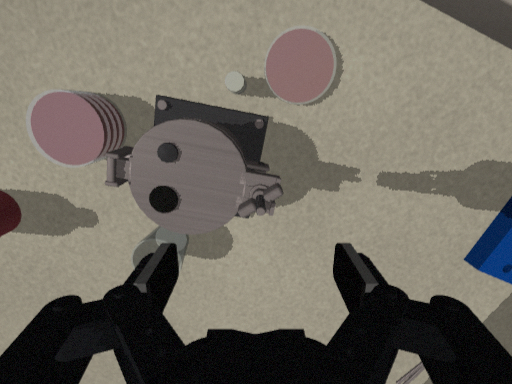

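```bash
python3 - <<'E'
import cv2,numpy as np
a=cv2.imread("pics/w1.png")[160:235,215:310]
a=cv2.resize(a,None,fx=8,fy=8,interpolation=cv2.INTER_CUBIC)
cv2.imwrite("pics/w1c.png",np.clip(a*1.8,0,255).astype('uint8'))
E
```

```text
(no output)
```

View pics/w1c.png

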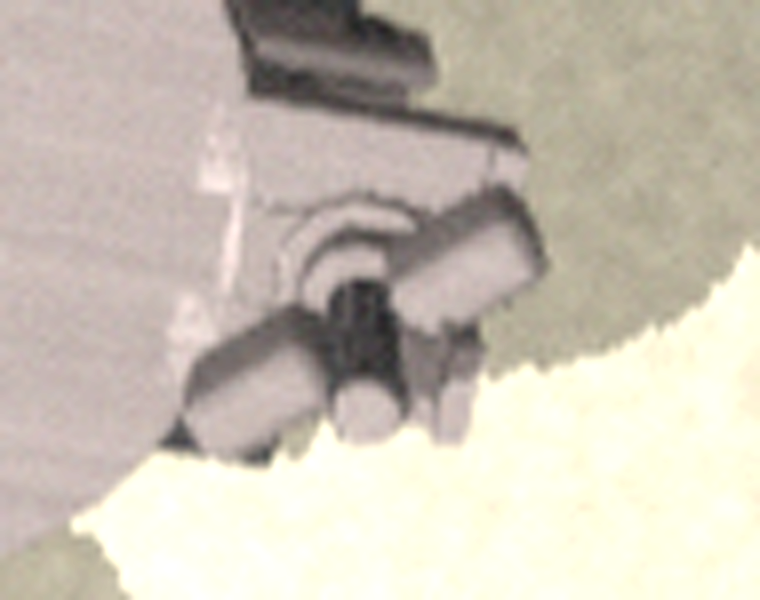

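```bash
python3 - <<'E'
from h import *
import pickle
i=pickle.load(open("w1.pkl","rb"))
c=lambda u,v:(215+(u-3.5)/8,160+(v-3.5)/8)
print("tip",atz("w",*c(367,408),.164,i))
for z in(.140,.143,.146):
    L=atz("w",*c(260,408),z,i);Rr=atz("w",*c(470,275),z,i);d=Rr-L
    tl=atz("w",*c(207,432),z,i);tr=atz("w",*c(533,245),z,i)
    print(z,(L+Rr)/2,(tl+tr)/2,"len",np.linalg.norm(tr-tl),"ang",np.degrees(np.arctan2(d[1],d[0])),np.degrees(np.arctan2(*(tr-tl)[1::-1])))
E
```

```text
tip [0.60900983 0.06181691 0.164     ]
0.14 [0.6080419  0.06136091 0.14      ] [0.60849068 0.06106698 0.14      ] len 0.045511606514018546 ang -32.902254237070935 -35.49116937682278
0.143 [0.60902092 0.0618336  0.143     ] [0.60946418 0.06154328 0.143     ] len 0.04495170772897164 ang -32.90225423707084 -35.49116937682283
0.146 [0.60999994 0.06230628 0.146     ] [0.61043768 0.06201958 0.146     ] len 0.04439180894392483 ang -32.90225423707086 -35.4911693768228
```

To row units: 0.026 m is 5.2, -0.009 m is -1.8, -33 degrees is -8.25.

```bash
echo '[[[-1.8,1.06,5.2,-8.25,0.085],[-1.8,1.06,5.2,-8.25,0.085],[-1.8,1.06,5.2,-8.25,0.085],[-1.8,1.06,5.2,-8.25,0.085],[-1.8,1.06,5.2,-8.25,0.085]]]' | python3 drive.py >/dev/null; echo '[[[0,0,0,-8.75,0.085],[0,0,0,-8.75,0.085],[0,0,0,-8.75,0.085],[0,0,0,-8.75,0.085],[0,0,0,-8.75,0.085]]]' | python3 drive.py>/dev/null;echo '[[[0,0,0,-8.75,0.085],[0,0,0,-8.75,0.085],[0,0,0,-8.75,0.085],[0,0,0,-8.75,0.085],[0,0,0,-8.75,0.085]]]' | python3 drive.py>/dev/null;echo '[[[0,0,0,-5,0.06],[0,0,0,-5,0.06],[0,0,0,-5,0.06],[0,0,0,-5,0.06],[0,0,0,-5,0.06]]]' | python3 drive.py
python3 - <<'E'
from h import *
import pickle
o=bot.get_obs();i=bot.camera_info("wrist");im=bot.camera("wrist");pickle.dump(i,open("w2.pkl","wb"))
u=proj("wrist",np.array([.6093,.0614,.150]),i);print(o["ee_pos"],o["q"],u)
x,y=(u-[47,37]).astype(int);print(x,y)
a=cv2.resize(im[y:y+75,x:x+95],None,fx=8,fy=8,interpolation=cv2.INTER_CUBIC)
cv2.imwrite("pics/w2c.png",np.clip(a*1.8,0,255).astype('uint8'))
E
```

```text
time: 3.4
ee_pos: [0.6084, 0.0586, 0.2422]
tcp_rot: [180.0, 0.0, 145.6]
wrist_force: [0.5, -0.1, -0.5]
opening: 0.0601
grasp_force: 0.0
[0.60838578 0.05861652 0.24223109] [ 5.50573550e+00  1.33181773e+01  1.79335917e+01  9.45847135e+01
 -5.66610653e-03  3.99237151e+01] [259.53100248 204.45979388]
212 167
```

View pics/w2c.png

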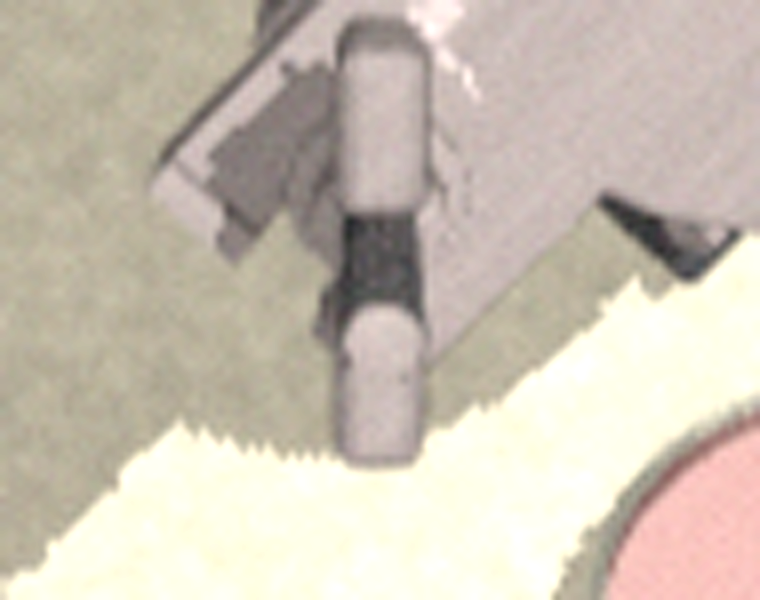

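```bash
python3 - <<'E'
from h import *
import pickle
i=pickle.load(open("w1.pkl","rb"));j=pickle.load(open("w2.pkl","rb"))
c=lambda u,v:(215+(u-3.5)/8,160+(v-3.5)/8)
e=lambda u,v:(212+(u-3.5)/8,167+(v-3.5)/8)
print("tip",tri(ray("",*c(367,408),i),ray("",*e(383,338),j)))
print("L end",tri(ray("",*c(207,432),i),ray("",*e(384,52),j)))
print("R end",tri(ray("",*c(533,245),i),ray("",*e(380,462),j)))
for z in (.164,.143):print("tip/wingmid w2",atz("",*e(383,338),z,j),(atz("",*e(384,52),z,j)+atz("",*e(380,462),z,j))/2)
A=atz("",*e(384,52),.143,j);B=atz("",*e(380,462),.143,j);d=B-A;print(np.degrees(np.arctan2(d[1],d[0])),np.linalg.norm(d))
A=atz("",*e(427,130),.143,j);B=atz("",*e(340,130),.143,j);print("thick",np.linalg.norm(A-B))
E
```

```text
tip (array([0.60839764, 0.06160198, 0.16226136]), [np.float64(8.417050622136656e-05), np.float64(8.417050622139636e-05)])
L end (array([0.58957372, 0.07458609, 0.13894877]), [np.float64(0.0004155122675401989), np.float64(0.000415512267540188)])
R end (array([0.62733925, 0.04847815, 0.14113747]), [np.float64(0.0003725653729277639), np.float64(0.00037256537292773616)])
tip/wingmid w2 [0.60782182 0.06204429 0.164     ] [0.60141199 0.06626404 0.164     ]
tip/wingmid w2 [0.61476115 0.0577385  0.143     ] [0.60766568 0.06240962 0.143     ]
-34.65457032601889 0.04605618962496733
thick 0.009056008357016794
```

The wings line up with the pads. The bolt axis is at about (0.6086, 0.0615) and the wing tops at about z 0.142, which agrees with the given sizes. Now I'll descend and close gently.

```bash
echo '[[[0.2,0.56,6,0,0.04],[0.2,0.56,12,0,0.04],[0.2,0.56,16,0,0.04],[0.2,0.56,19.2,0,0.04],[0.2,0.56,19.2,0,0.04]]]' | python3 drive.py 20; echo '[[[0,0,0,0,0.018],[0,0,0,0,0.018],[0,0,0,0,0.014]]]' | python3 drive.py
```

```text
time: 3.87
ee_pos: [0.6079, 0.0621, 0.142]
tcp_rot: [-179.8, -0.2, 145.7]
wrist_force: [-0.9, 1.3, 0.0]
opening: 0.0399
grasp_force: 0.0
time: 4.12
ee_pos: [0.6096, 0.0619, 0.1474]
tcp_rot: [-180.0, 0.1, 145.8]
wrist_force: [-2.9, -3.2, 2.0]
opening: 0.0144
grasp_force: 15.7
```

```bash
echo '[[[0,-0.4,0,0,0.018],[0,-0.4,0,0,0.018],[0,-0.4,0,0,0.018]]]' | python3 drive.py; echo '[[[0,0,0,0,0.014],[0,0,0,0,0.012],[0,0,0,0,0.012]]]' | python3 drive.py
```

```text
time: 4.37
ee_pos: [0.6089, 0.061, 0.1467]
tcp_rot: [179.9, 0.1, 145.8]
wrist_force: [0.8, -0.5, 0.9]
opening: 0.0178
grasp_force: 0.0
time: 4.62
ee_pos: [0.6092, 0.0613, 0.1466]
tcp_rot: [179.9, 0.1, 145.9]
wrist_force: [4.6, 4.4, 5.7]
opening: 0.0145
grasp_force: 19.6
```

```bash
echo '[[[0,0.24,0,0,0.018],[0,0.24,0,0,0.018],[0,0.24,0,0,0.018],[0,0.24,0,0,0.013],[0,0.24,0,0,0.011]]]' | python3 drive.py; echo '[[[0,0,0,0,0.009],[0,0,0,0,0.009],[0,0,0,0,0.009]]]' | python3 drive.py; python3 -c "
from h import *
o=bot.get_obs();print(o['torque'])"
```

```text
time: 5.03
ee_pos: [0.6088, 0.0619, 0.1452]
tcp_rot: [-180.0, -0.1, 145.8]
wrist_force: [-0.9, 0.7, -0.7]
opening: 0.0144
grasp_force: 19.5
time: 5.28
ee_pos: [0.6088, 0.0619, 0.1453]
tcp_rot: [-180.0, -0.1, 145.8]
wrist_force: [-1.4, 1.1, -2.4]
opening: 0.0144
grasp_force: 19.5
[ 0.11313234  0.25371683 -0.04387519]
```

```bash
echo '[[[0,0,0,0,0.02],[0,0,-1.4,0,0.02],[0,0,-1.4,0,0.02],[0,0,-1.4,0,0.013],[0,0,-1.4,0,0.009]]]' | python3 drive.py; echo '[[[0,0,0,0,0.008],[0,0,0,0,0.008],[0,0,0,0,0.008]]]' | python3 drive.py; python3 -c "
from h import *
o=bot.get_obs();print(o['torque'])"
```

```text
time: 5.7
ee_pos: [0.6093, 0.0617, 0.1535]
tcp_rot: [180.0, 0.1, 145.8]
wrist_force: [-2.7, -1.3, 6.2]
opening: 0.0091
grasp_force: 19.0
time: 5.95
ee_pos: [0.6094, 0.0617, 0.1536]
tcp_rot: [180.0, 0.1, 145.8]
wrist_force: [-1.6, -1.8, 6.1]
opening: 0.0097
grasp_force: 19.8
[-0.39696088  0.31399936 -0.06665823]
```

```bash
echo '[[[0,0,-0.1,-1.5,0.006],[0,0,-0.14,-3,0.006],[0,0,-0.18,-4.5,0.006],[0,0,-0.22,-6,0.006],[0,0,-0.24,-7.5,0.006]]]' | python3 drive.py 40; python3 -c "
from h import *
o=bot.get_obs();print(o['torque'])"
```

```text
time: 6.37
ee_pos: [0.6095, 0.0621, 0.1546]
tcp_rot: [180.0, 0.1, 176.1]
wrist_force: [0.3, 1.3, 5.2]
opening: 0.0084
grasp_force: 40.4
[ 0.14415357  0.0379574  -0.10683622]
```

```bash
echo '[[[0,0,-0.08,-1.75,0.006],[0,0,-0.14,-3.5,0.006],[0,0,-0.2,-5.25,0.006],[0,0,-0.26,-7,0.006],[0,0,-0.3,-8.75,0.006]]]' | python3 drive.py; echo '[[[0,0,-0.04,-1.75,0.006],[0,0,-0.1,-3.5,0.006],[0,0,-0.14,-5.25,0.006],[0,0,-0.2,-7,0.006],[0,0,-0.24,-8.75,0.006]]]' | python3 drive.py;  python3 -c "
from h import *
o=bot.get_obs();print(o['torque'],o['q'][5])"
```

```text
time: 6.78
ee_pos: [0.6093, 0.0625, 0.1557]
tcp_rot: [180.0, 0.1, -148.8]
wrist_force: [-0.1, 2.5, 3.4]
opening: 0.0089
grasp_force: 40.2
time: 7.2
ee_pos: [0.6091, 0.0626, 0.1569]
tcp_rot: [180.0, 0.1, -113.8]
wrist_force: [-0.7, 3.1, 3.4]
opening: 0.0086
grasp_force: 40.2
[ 0.66899368  0.33071601 -0.11966836] -60.383355251508256
```

To row units: -0.0013 m is -0.26, -0.0011 m is -0.22, -35 degrees is -8.75.

```bash
echo '[[[0,0,-0.06,-1.75,0.006],[0,0,-0.12,-3.5,0.006],[0,0,-0.18,-5.25,0.006],[0,0,-0.22,-7,0.006],[0,0,-0.26,-8.75,0.006]]]' | python3 drive.py; echo '[[[0,0,-0.04,-1.75,0.006],[0,0,-0.1,-3.5,0.006],[0,0,-0.14,-5.25,0.006],[0,0,-0.2,-7,0.006],[0,0,-0.24,-8.75,0.006]]]' | python3 drive.py;echo '[[[0,0,-0.04,-1.75,0.006],[0,0,-0.1,-3.5,0.006],[0,0,-0.14,-5.25,0.006],[0,0,-0.2,-7,0.006],[0,0,-0.24,-8.75,0.006]]]' | python3 drive.py;  python3 -c "
from h import *
o=bot.get_obs();print(o['torque'],o['q'][5])"
```

```text
time: 7.62
ee_pos: [0.6087, 0.0626, 0.158]
tcp_rot: [180.0, 0.1, -78.8]
wrist_force: [-4.2, 3.0, 3.4]
opening: 0.0089
grasp_force: 40.3
time: 8.03
ee_pos: [0.6083, 0.0624, 0.1592]
tcp_rot: [180.0, 0.1, -43.8]
wrist_force: [-4.7, 0.9, 3.3]
opening: 0.0089
grasp_force: 40.4
time: 8.45
ee_pos: [0.6081, 0.062, 0.1603]
tcp_rot: [180.0, 0.1, -8.8]
wrist_force: [-6.0, -0.3, 4.2]
opening: 0.0086
grasp_force: 40.4
[-0.07943078  1.43991333 -0.11925624] -165.38073617021513
```

```bash
echo '[[[0,0,0,0,0.07],[0,0,0,0,0.07],[0,0,0,0,0.07],[0,0,0,0,0.07],[0,0,0,1.75,0.07]]]' | python3 drive.py; for k in 1; do echo '[[[0,0,0,1.75,0.07],[0,0,0,3.5,0.07],[0,0,0,5.25,0.07],[0,0,0,7,0.07],[0,0,0,8.75,0.07]]]' | python3 drive.py; echo '[[[0,0,0,1.75,0.07],[0,0,0,3.5,0.07],[0,0,0,5.25,0.07],[0,0,0,7,0.07],[0,0,0,8.75,0.07]]]' | python3 drive.py; echo '[[[0,0,0,1.75,0.07],[0,0,0,3.5,0.07],[0,0,0,5.25,0.07],[0,0,0,7,0.07],[0,0,0,8.75,0.07]]]' | python3 drive.py;echo '[[[0,0,0,1.75,0.07],[0,0,0,3.5,0.07],[0,0,0,5.25,0.07],[0,0,0,7,0.07],[0,0,0,8.75,0.07]]]' | python3 drive.py;echo '[[[0,0,0,1.75,0.07],[0,0,0,3.5,0.07],[0,0,0,5.25,0.07],[0,0,0,7,0.07],[0,0,0,8.25,0.07]]]' | python3 drive.py; done | grep -E "tcp_rot|force"; python3 -c "
from h import *
o=bot.get_obs();print(o['ee_pos'],o['q'][5])"
```

```text
time: 8.87
ee_pos: [0.6092, 0.062, 0.1602]
tcp_rot: [-180.0, -0.0, -16.1]
wrist_force: [-0.2, -0.0, -0.7]
opening: 0.0687
grasp_force: 0.0
tcp_rot: [-180.0, -0.0, -51.6]
wrist_force: [-0.1, -0.8, -0.1]
grasp_force: 0.0
tcp_rot: [-180.0, 0.0, -86.6]
wrist_force: [0.1, 0.2, -0.3]
grasp_force: 0.0
tcp_rot: [-180.0, 0.0, -121.6]
wrist_force: [-0.9, -0.1, 0.2]
grasp_force: 0.0
tcp_rot: [180.0, 0.0, -156.6]
wrist_force: [-0.3, 0.7, -0.2]
grasp_force: 0.0
tcp_rot: [180.0, 0.0, 170.4]
wrist_force: [-0.3, -0.1, 0.3]
grasp_force: 0.0
[0.60925677 0.06197164 0.16022122] 15.431887253884776
```

```bash
echo '[[[0.2,0,0,0,0.03],[0.2,0,0,0,0.02],[0.2,0,0,0,0.014],[0.2,0,0,0,0.009],[0.2,0,0,0,0.006]]]' | python3 drive.py 40; echo '[[[0,0,0,0,0.006],[0,0,-0.04,-1.75,0.006],[0,0,-0.08,-3.5,0.006],[0,0,-0.14,-5.25,0.006],[0,0,-0.18,-7,0.006]]]' | python3 drive.py;echo '[[[0,0,-0.04,-1.75,0.006],[0,0,-0.1,-3.5,0.006],[0,0,-0.14,-5.25,0.006],[0,0,-0.2,-7,0.006],[0,0,-0.24,-8.75,0.006]]]' | python3 drive.py;echo '[[[0,0,-0.04,-1.75,0.006],[0,0,-0.1,-3.5,0.006],[0,0,-0.14,-5.25,0.006],[0,0,-0.18,-6.5,0.006],[0,0,-0.18,-6.5,0.006]]]' | python3 drive.py; python3 -c "
from h import *
o=bot.get_obs();print(o['torque'],o['q'][5])"
```

```text
time: 11.37
ee_pos: [0.6082, 0.0621, 0.1603]
tcp_rot: [-180.0, 0.0, 170.9]
wrist_force: [-1.3, 0.7, 3.2]
opening: 0.0093
grasp_force: 16.6
time: 11.78
ee_pos: [0.6082, 0.0619, 0.1614]
tcp_rot: [-180.0, 0.0, -160.8]
wrist_force: [-0.5, -1.0, 1.6]
opening: 0.0084
grasp_force: 41.6
time: 12.2
ee_pos: [0.6083, 0.0618, 0.1625]
tcp_rot: [-180.0, -0.0, -125.8]
wrist_force: [0.2, -1.9, -0.4]
opening: 0.0085
grasp_force: 41.6
time: 12.62
ee_pos: [0.6084, 0.0618, 0.1634]
tcp_rot: [-180.0, -0.0, -99.9]
wrist_force: [2.2, -1.4, 1.0]
opening: 0.0086
grasp_force: 41.5
[-0.34563629 -0.21731305  0.06166123] -74.26492751068979
```

```bash
echo '[[[0,0,-0.04,-1.75,0.006],[0,0,-0.1,-3.5,0.006],[0,0,-0.14,-5.5,0.006],[0,0,-0.14,-5.5,0.006],[0,0,-0.14,-5.5,0.006]]]' | python3 drive.py 20;echo '[[[0.4,0,0,0,0.006],[0.8,0,0,0,0.006],[0.8,0,0,0,0.006]]]' | python3 drive.py 20; echo '[[[0.4,0,0,0,0.006],[0.8,0,0,0,0.006],[0.8,0,0,0,0.006]]]' | python3 drive.py 20; python3 -c "
from h import *
o=bot.get_obs();print(o['torque'],o['q'][5])"
```

```text
time: 13.03
ee_pos: [0.6085, 0.0619, 0.1641]
tcp_rot: [-180.0, -0.0, -78.4]
wrist_force: [2.8, -1.3, 0.6]
opening: 0.0088
grasp_force: 41.5
time: 13.28
ee_pos: [0.6091, 0.0589, 0.1641]
tcp_rot: [-180.0, 0.1, -78.3]
wrist_force: [2.9, 4.2, 0.7]
opening: 0.0086
grasp_force: 41.5
time: 13.53
ee_pos: [0.6098, 0.0552, 0.1639]
tcp_rot: [-180.0, 0.1, -78.3]
wrist_force: [3.2, 4.2, 0.5]
opening: 0.0085
grasp_force: 41.4
[ 1.48705595 -0.39042903 -0.01356618] -96.61619325538018
```

To row units: 0.03 m is 6, 0.006 m is 1.2.

```bash
echo '[[[1.2,0,0.14,0,0.006],[2.4,0,0.36,0,0.006],[3.6,0,0.6,0,0.006],[4.8,0,1,0,0.006],[6,0,1.4,0,0.006]]]' | python3 drive.py 20; echo '[[[0,0,0,0,0.006],[0,0,0,0,0.04],[0,0,0,0,0.04],[0,0,-6,0,0.04],[0,0,-8,0,0.04]]]' | python3 drive.py
```

```text
time: 13.95
ee_pos: [0.6163, 0.0258, 0.158]
tcp_rot: [-179.9, 0.1, -78.3]
wrist_force: [0.0, 5.8, 6.5]
opening: 0.0085
grasp_force: 45.9
time: 14.37
ee_pos: [0.6159, 0.0249, 0.1991]
tcp_rot: [-180.0, -0.0, -78.2]
wrist_force: [0.9, -0.7, 1.0]
opening: 0.04
grasp_force: 0.0
```

```bash
echo '[[[-4,0,0,0,0.0],[-8,0,0,0,0.0],[-8,0,0,0,0.0],[-8,0,0,0,0.0],[-8,0,4,0,0.0]]]' | python3 drive.py 40;echo '[[[0,0,2.4,0,0.0],[0,0,4.6,0,0.0],[0,0,4.6,0,0.0]]]' | python3 drive.py; echo '[[[1,0,0,0,0.0],[2,0,0,0,0.0],[3,0,0,0,0],[4,0,0,0,0.0],[5,0,0,0,0]]]' | python3 drive.py
```

```text
time: 14.78
ee_pos: [0.6091, 0.0641, 0.1804]
tcp_rot: [-179.7, -0.1, -78.2]
wrist_force: [1.0, 0.5, 1.2]
opening: 0.0002
grasp_force: 0.0
time: 15.03
ee_pos: [0.6067, 0.0635, 0.1509]
tcp_rot: [179.8, 0.0, -78.2]
wrist_force: [-0.4, 0.2, -1.2]
opening: -0.0002
grasp_force: 0.1
time: 15.45
ee_pos: [0.6133, 0.0389, 0.1546]
tcp_rot: [-179.9, -0.0, -78.2]
wrist_force: [-0.5, 1.6, -0.4]
opening: -0.0005
grasp_force: 0.7
```

To row units: 0.035 m is 7, 0.01 m is 2.

```bash
echo '[[[1.6,0,0,0,0.0],[3.2,0,0.4,0,0.0],[4.8,0,1,0,0],[6,0,1.4,0,0.0],[7,0,2,0,0]]]' | python3 drive.py; python3 - <<'E'
from h import *
im=bot.camera("wrist");cv2.imwrite("pics/w3.png",im)
E
```

```text
time: 15.87
ee_pos: [0.6202, 0.0043, 0.1438]
tcp_rot: [-180.0, -0.0, -78.2]
wrist_force: [-0.0, 2.2, 1.2]
opening: 0.0
grasp_force: 0.6
```

View pics/w3.png

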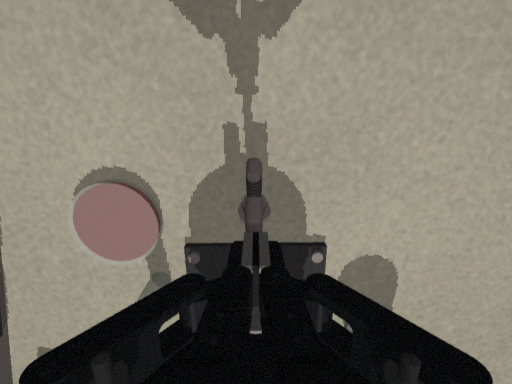

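Careful with the scale: shifts go in units of 5 mm and turns go in units of 4 degrees. That gives: 0.04 m is 8, 0.034 m is 6.8.

```bash
echo '[[[2,0,1.2,0,0.0],[3.4,0,2.8,0,0.0],[4.6,0,4.4,0,0],[5.8,0,6.2,0,0.0],[6.8,0,8,0,0]]]' | python3 drive.py; echo '[[[0.6,0,0.8,0,0],[1,0,1.4,0,0]]]' | python3 drive.py
```

```text
time: 16.33
ee_pos: [0.6271, -0.0286, 0.1028]
tcp_rot: [180.0, 0.0, -78.2]
wrist_force: [0.9, 2.3, -0.0]
opening: -0.0
grasp_force: 0.6
time: 16.5
ee_pos: [0.6276, -0.0332, 0.0956]
tcp_rot: [179.9, 0.0, -78.2]
wrist_force: [-0.3, 1.8, 2.3]
opening: 0.0002
grasp_force: 0.5
```

To row units: 0.006 m is 1.2, 0.003 m is 0.6.

```bash
echo '[[[0.2,0,0.6,0,0],[0.6,0,1.2,0,0],[0.6,0,1.2,0,0]]]' | python3 drive.py;echo '[[[0,0,0.4,0,0],[0,0,0.8,0,0],[0,0,0.8,0,0]]]' | python3 drive.py; python3 - <<'E'
from h import *
im=bot.camera("side");cv2.imwrite("pics/s3.png",cv2.resize(im[150:270,180:320],None,fx=5,fy=5,interpolation=cv2.INTER_CUBIC))
E
```

```text
time: 16.75
ee_pos: [0.6286, -0.035, 0.0919]
tcp_rot: [-180.0, 0.1, -78.1]
wrist_force: [-3.7, 4.1, 7.5]
opening: 0.0001
grasp_force: 3.8
time: 17.0
ee_pos: [0.63, -0.035, 0.091]
tcp_rot: [-179.7, -0.0, -78.1]
wrist_force: [-5.9, 4.3, 22.3]
opening: -0.0003
grasp_force: 10.5
```

View pics/s3.png

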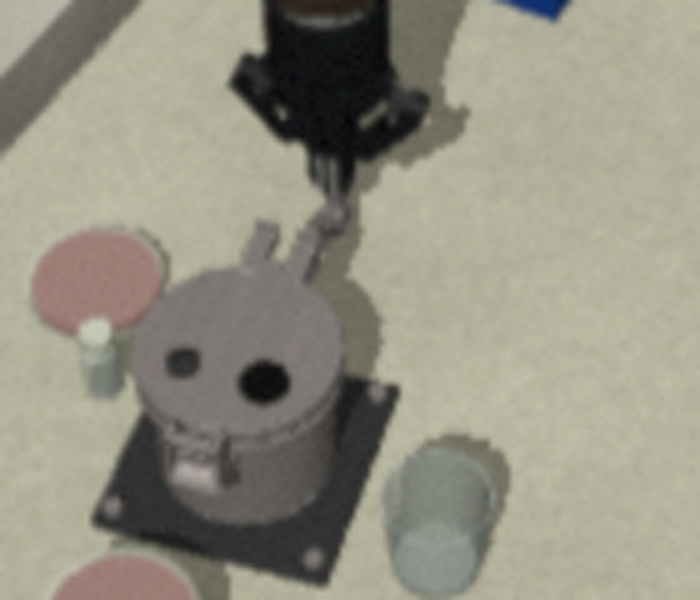

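The wing stopped at tip z 0.066, the height computed for 1.5 rad, and the force rose there. I'll back off and check.

```bash
echo '[[[0,0,-1.2,0,0],[0,0,-8,0,0],[0,0,-16,0,0],[0,0,-24,0,0],[0,0,-24,0,0]]]' | python3 drive.py; echo '[[[8,0,-4,0,0],[16,0,-8,0,0],[24,0,-8,0,0],[24,0,-8,0,0],[24,0,-8,0,0]]]' | python3 drive.py; python3 - <<'E'
from h import *
b=np.array([.594,.135,0]);f=np.array([.215,-.977,0])
for t in(1.3,1.5):print(t,proj("top",b+f*(.076+.128*np.sin(t))+[0,0,.036+.128*np.cos(t)]),proj("side",b+f*(.076+.128*np.sin(t))+[0,0,.036+.128*np.cos(t)]))
a=bot.camera("top")[140:220,165:305];c=bot.camera("side")[150:250,190:330]
r=lambda x:np.clip(cv2.resize(x,(700,x.shape[0]*5),interpolation=cv2.INTER_CUBIC)*1.3,0,255).astype('uint8')
v=np.vstack([r(a),r(c)]);cv2.imwrite("pics/f.png",cv2.resize(v,(466,600),interpolation=cv2.INTER_AREA))
E
```

```text
time: 17.47
ee_pos: [0.6307, -0.0358, 0.2162]
tcp_rot: [-179.4, -0.2, -78.1]
wrist_force: [2.0, -0.9, 1.7]
opening: -0.0002
grasp_force: 0.0
time: 17.88
ee_pos: [0.6536, -0.1557, 0.2466]
tcp_rot: [180.0, -0.0, -78.3]
wrist_force: [0.4, 0.6, 0.7]
opening: 0.0
grasp_force: 0.0
1.3 [277.73600985 165.35682649] [248.00837791 180.59070355]
1.5 [278.78608839 166.48874906] [248.61930021 184.84337637]
```

View pics/f.png

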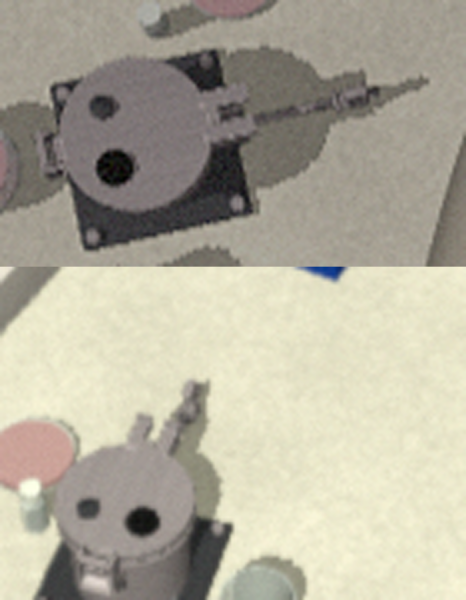

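The bolt tip is at side (250.7, 185.3), against (248.6, 184.8) predicted for 1.5 rad. The lid sits flat in place, and the bystanders in view have not moved.

```bash
python3 -c "
from workcell import bot
print(bot.job_done())"
```

```text
the job is handed in; nothing more can be done
None
```

The job is handed in at about 18 s, but no verdict was returned: the wing nut was loosened about 10 mm, clear of the lip, the bolt was swung down to its stop (about 1.5 rad) and released, and the final pictures show the lid still seated and the nearby items not visibly moved.

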